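# Load the wash basket with wheel nuts and unclip it

## Robot

A 6-joint arm with a two-finger parallel gripper is mounted at the origin on the work surface. World frame = base frame: x ahead of the robot, y to its left, z up, the work surface at z = 0. Lengths are in m, angles in rad, forces in N, time in s.
With the tool pointing down it reaches from about 0.25 to 0.775 m from the base axis. Payload 4 kg.
Tool frame: the origin (TCP) lies at the very end of the fingers, on their centre line; the grasp point (between the pads) lies tcp_to_grasp behind it (tcp_to_grasp is the distance from the TCP to the grasp point, in m); z points along the fingers, y is the direction in which the jaws open and shut (so a half turn about z gives the same grasp; the last joint's range is limited). The gripper opens to 94 mm and grips with 3 to 60 N. Pads are 16 mm wide; open, the fingers measure 119 mm over their backs; the gripper's body (75 mm by 177 mm) begins 78 mm behind the grasp point.
Start: joints at [1.123, 0.087, 1.371, -0, 1.684, -0.103], TCP at [0.186, 0.518, 0.206] pointing down, gripper open.
Joint ranges: [-3.1, 3.1], [-0.76, 2.03], [0.27, 2.55], [-1.08, 4.22], [0.17, 2.65], [-2.57, 2.57]. Speed limits (rad/s): [2.79, 2.79, 3.14, 3.14, 3.14, 3.14].

## Interface

Orientations are given as [roll, pitch, yaw] about the fixed x, y, z axes, in that order (R = Rz(yaw) Ry(pitch) Rx(roll)).
In Python, from bench import * gives the robot as it stands.
- The arm moves only by the tool play_rows, never from a script. Its argument "rows" is a list of rows, each a list of 3 entries, a list of its own where there are three numbers: the finger opening in cm, from 0 to 9.4, then the shift along the world's x, y, z in cm, then the turn, a rotation vector about the world's x, y, z in rad. A call has 1 to 8 rows; each row is the pose to reach, as a shift and turn from the pose commanded when the call began; what a row does not reach only later rows make up. A row lasts 1/12 s, in which the tool goes at most 41.7 mm and 7.16 degrees, less where a joint would pass 70% of its speed; a pose out of reach is approached as far as the arm can. A call with a gripper value outside its range is refused whole. The fingers move at their own pace and stop on an object; the grip force is fixed at half the most. Time passes only in rows, so rows that repeat a pose let the fingers close. It gives the time, the measured TCP pose, the force and the opening at its end, in the units of the state.
- get_obs(): the state, without advancing time (a new reading comes with each control period).
- snapshot(name): name is "scene" or "side" or "wrist"; returns a dict with "pixels" (420x560x3 uint8, red, green, blue), "fx", "fy", "cx", "cy" (pixels), "dist_coeffs" ([k1, k2, p1, p2, k3] as OpenCV has them; the pictures are not rectified), "rvec" (rotation vector, rad) and "tvec" (3), from world to camera coordinates, as OpenCV has them. Camera axes: x right, y down, z forward; pixel columns grow to the right and rows downward; lengths in m; the calibration is good to about 2 mm. A picture is of the moment at which its call begins. There is no depth.
- close_job(): hands the job in, once; it reports no verdict.
Trained networks look in the newest picture that a camera, given by its name, has taken for a name from the list of things; names that differ only in an ending like _2 or _b are one class to them, and where a whole thing is asked for, a point or a joint stands for the part that bears it (a point fixed in the world has none). Each returns a list of dicts, best first, with "confidence" (0 to 1); they miss things now and then, are a little off and sometimes report something else, mostly with a low value. They report only what shows in the picture. A call takes as long as a camera call. They do not tell look-alikes from the thing itself.
- silhouettes(camera, label): "mask" (420x560 bool, what is visible of it) and "point" ([row, column] in pixels, amid what is visible of it).
The state is a dict: "time": time; "joint_positions": joint angles; "qvel": joint speeds; "joint_torque": joint torques, N m; "tool_pos": TCP position; "ee_rot": TCP orientation; "wrist_force": force on the tool from outside, world axes, zero at the start; "wrist_torque": the same for the moment, N m; "width": finger opening in m.
Only numpy, scipy, OpenCV 4.12 (cv2) and the standard library are available. Lean on these libraries where they do the work, as an engineer would, in place of code of your own. Each camera call takes 0.05 s, during which the arm holds its last target. There are 200 camera calls.

## Task

On the loading stand, tip the hinged tray by its bar handle until all five wheel nuts have slid into the wash basket, and lower the tray level again. Then pinch the basket's two side catches together, lift the basket with its nuts straight out of the dock, and finish while still holding it pinched, level and still, at least 10 cm above the stand's base plate. Leave the other things on the bench where they are.

Things in the scene. Friction and masses are not known exactly. Their poses are not given: they have to be found in the camera images.
- stand: Fixed loading stand, grey base plate 270 x 130 x 12 mm. Origin on the table under the docked basket's centre; x runs along the plate from basket to tip tray, z up. Along x in mm: backstop -67 (162 high), basket dock -61 to 61 (end guides 50 high, side strikes 59 high at y +-37 to 49), tray hinge 64, tray, bar handle 234. Keep fingers above 60 mm at the dock.
- hinge (a point): Middle of the tip tray's hinge axis (parallel to the stand's y), 98 mm above the table, 64 mm along the stand's x. The aluminium tray is 116 x 66 mm; its floor when level is 123 mm above the table; walls 25 mm high at sides and back (12 mm near the mouth), open towards the basket.
- tray (a joint): Tip tray angle, rad: 0 = level on its rest, 1.15 = stop, tipped steeply towards the basket; grows as the bar is raised and carried over towards the basket. No latch or spring: 0.35 kg without nuts, falls back level if let go. Nuts slide off at about 0.5 to 0.7 rad, by 1.05 surely.
- bar (a point): Middle of the tray's handle: round dark bar 12 mm thick, 66 mm free length, parallel to the stand's y, 60 mm behind the tray's back wall. Level tray: 128 mm above the table, 170 mm out and 30 mm up from the hinge; it moves on that circle. Pinch it from above, fingers closing along the stand's x; it turns in the grip, so the gripper may stay upright through the arc.
- basket: Loose open wash basket, perforated steel, 110 x 70 x 70 mm high, wall 3 mm, waisted to 47 mm in the middle where the catches sit; about 0.3 kg empty. Origin: centre of its underside, 12 mm above the table when docked; x its long axis, along the stand's x; z up. Docked, the catch teeth sit under the stand's strikes and lock it down; 2 mm of play.
- catch_a (a joint): Travel of the catch on the basket's +y side, m: 0 = sprung out (locked), 0.007 = pressed fully inwards; its tooth clears the strike from about 0.005. Spring 3 N at the start, 9 N fully in.
- catch_b (a joint): The same for the catch on the basket's -y side; both must be in at once.
- catch_a_pad (a point): Grip point on the outer face of the +y catch, a black ribbed paddle 26 mm long (along x), standing from 64 to 100 mm above the basket's underside, so 30 mm above the rim. The point is 88 mm above the underside, 35 mm from the basket's middle. Over both paddles: 70 mm when out, 56 mm when pinched; squeeze with 40 N or so.
- catch_b_pad (a point): The same point on the -y catch.
- nut0: Steel hexagonal wheel nut, 19 mm across flats, 22 mm long, about 45 g, standing on the tray at the start; origin at its centre. The five nuts are alike.
- nut1: Steel hexagonal wheel nut, 19 mm across flats, 22 mm long, about 45 g, standing on the tray at the start; origin at its centre. The five nuts are alike.
- nut2: Steel hexagonal wheel nut, 19 mm across flats, 22 mm long, about 45 g, standing on the tray at the start; origin at its centre. The five nuts are alike.
- nut3: Steel hexagonal wheel nut, 19 mm across flats, 22 mm long, about 45 g, standing on the tray at the start; origin at its centre. The five nuts are alike.
- nut4: Steel hexagonal wheel nut, 19 mm across flats, 22 mm long, about 45 g, standing on the tray at the start; origin at its centre. The five nuts are alike.
- tin: Bystander, leave it alone: open steel cup, 64 mm across, 55 mm high.
- socket: Bystander, leave it alone: steel deep socket standing upright, 30 mm across, 60 mm high.
- spray: Bystander, leave it alone: steel can, 60 mm across, 180 mm high.
- wrench: Bystander, leave it alone: steel wrench lying flat, 170 mm long.
- driver: Bystander, leave it alone: screwdriver with black handle lying flat, 200 mm long.
- jar: Bystander, leave it alone: white jar with steel cap, 70 mm across, 80 mm high.
- tape: Bystander, leave it alone: cardboard-coloured ring, 90 mm across, 25 mm high.
Things that resemble listed ones, but are neither listed nor needed, are in the scene too. Leave any orange or turquoise look-alike of the basket alone.

How it is judged:
By the outcome, as a careful person would: the job done as asked, in the order asked, and still so for the second after the job is handed in, while the arm keeps its last pose, push and grip.
It also fails if it takes over 54 s, if anything falls off the work surface, if the arm or the gripper's body presses on something with over 40 N, if the wrist force passes 120 N, or if a joint passes its speed limit or range.

## Working session

There is one attempt and no reset: what is moved stays moved. The work goes in short steps, Python scripts to look and compute and a tool call to move; the robot and the scene stay as the last step left them, time stands still between calls to the robot, and variables do not carry over. Pictures are saved under pics/ and viewed, about 8 in all and at most 12, crops included, and the job is handed in when it is done.

Besides the shell and the picture viewer there is one more tool, called after "Call:" as name(argument=value, ...), one argument or row to a line, values as JSON. play_rows: Moves the arm, as the interface text tells. Its arguments: {"type":"object","properties":{"rows":{"type":"array"}},"required":["rows"]}

```bash
mkdir -p pics; cat > h.py <<'E'
from bench import *
import numpy as np, cv2
def cam(s):
    K=np.array([[s["fx"],0,s["cx"]],[0,s["fy"],s["cy"]],[0,0,1.]]);return K,np.array(s["dist_coeffs"],float),np.array(s["rvec"],float),np.array(s["tvec"],float)
def proj(s,P):
    K,d,r,t=cam(s);return cv2.projectPoints(np.array(P,float).reshape(-1,1,3),r,t,K,d)[0].reshape(-1,2)
def ray(s,uv):
    K,d,r,t=cam(s);R=cv2.Rodrigues(r)[0]
    n=cv2.undistortPoints(np.array(uv,float).reshape(-1,1,2),K,d).reshape(-1,2)
    D=np.c_[n,np.ones(len(n))]@R;return -R.T@t,D/np.linalg.norm(D,axis=1)[:,None]
def onz(s,uv,z):
    o,D=ray(s,uv);return o+D*((z-o[2])/D[:,2])[:,None]
def tri(s1,uv1,s2,uv2):
    o1,d1=ray(s1,[uv1]);o2,d2=ray(s2,[uv2]);d1=d1[0];d2=d2[0]
    A=np.c_[d1,-d2];x=np.linalg.lstsq(A,o2-o1,rcond=None)[0]
    a=o1+d1*x[0];b=o2+d2*x[1];return (a+b)/2,np.linalg.norm(a-b)
def save(s,n):cv2.imwrite("pics/"+n+".png",s["pixels"][...,::-1])
E
python3 - <<'E'
from h import *
S={}
for c in("scene","side"):
    s=S[c]=snapshot(c);save(s,c)
    for l in("stand","basket","tray","bar","catch_a_pad","nut0"):
        print(c,l,[(round(d["confidence"],2),np.round(d["point"]).astype(int).tolist(),int(d["mask"].sum())) for d in silhouettes(c,l)])
im=np.hstack([S[c]["pixels"] for c in S]);cv2.imwrite("pics/both.png",cv2.resize(im,(800,300))[...,::-1])
print(get_obs())
E
```

```text
scene stand [(0.67, [225, 266], 3419)]
scene basket [(0.97, [226, 360], 1167), (0.76, [208, 237], 1051), (0.68, [172, 260], 1029), (0.6, [194, 308], 930), (0.36, [192, 270], 60)]
scene tray [(0.72, [207, 284], 714), (0.68, [260, 434], 160)]
scene bar [(0.91, [204, 280], 831)]
scene catch_a_pad [(0.56, [193, 239], 59), (0.48, [182, 294], 65)]
scene nut0 [(0.59, [197, 262], 41), (0.43, [202, 285], 29), (0.4, [201, 283], 62), (0.3, [196, 164], 617)]
side stand [(0.68, [243, 314], 1038), (0.59, [246, 300], 4352), (0.16, [177, 288], 389)]
side basket [(0.96, [248, 230], 1926), (0.89, [242, 309], 1004), (0.89, [296, 256], 1967), (0.83, [213, 210], 1458)]
side tray [(0.61, [205, 282], 1008)]
side bar [(0.68, [200, 283], 960)]
side catch_a_pad [(0.75, [245, 236], 240), (0.6, [279, 264], 67), (0.48, [242, 309], 146)]
side nut0 [(0.63, [198, 282], 39), (0.5, [202, 298], 71), (0.3, [206, 281], 984)]
{'time': 0.7, 'joint_positions': array([ 1.12295569e+00,  8.71505697e-02,  1.37065154e+00, -5.06460551e-06,
        1.68360827e+00, -1.03085014e-01]), 'qvel': array([-0.00165464, -0.00044108,  0.00017064, -0.00055804, -0.0003914 ,
       -0.0010366 ]), 'joint_torque': array([-1.35670489e-03, -3.39896929e+01, -3.02526248e+01,  7.16755330e-02,
        2.34177365e-02, -4.07077891e-06]), 'tool_pos': array([0.18589378, 0.51766638, 0.20555754]), 'ee_rot': array([3.14141187e+00, 2.37617065e-05, 2.79683646e+00]), 'wrist_force': array([-0.03730437,  0.43526499,  0.25071366]), 'wrist_torque': array([-0.01864532, -0.03935631,  0.01628612]), 'width': 0.09409689076593886}
```

View pics/scene.png

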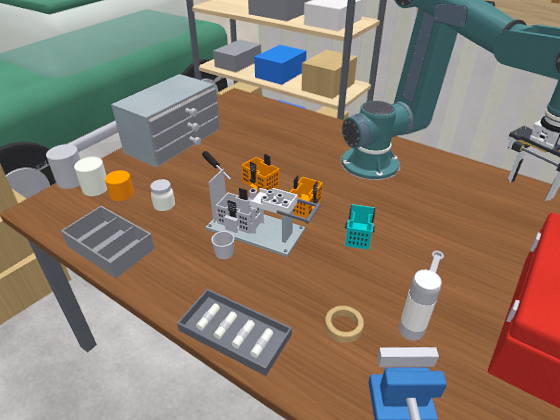

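View pics/side.png

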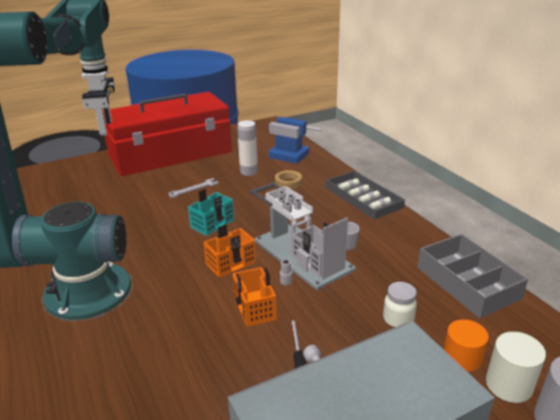

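Scene picture: the stand is at about (262,215), with the backstop at (217,195), the tray at (280,200) and the bar at (315,212). Basket candidates are the grey docked one at (237,210), the orange ones at (260,172) and (307,195), and the turquoise one at (360,226). I choose the grey docked one. Next is a close crop.

```bash
python3 - <<'E'
import cv2,numpy as np
a=cv2.imread("pics/scene.png")[155:265,195:335];b=cv2.imread("pics/side.png")[175:290,245:375]
a=cv2.resize(a,(700,550),interpolation=cv2.INTER_CUBIC);b=cv2.resize(b,(650,575),interpolation=cv2.INTER_CUBIC)
cv2.imwrite("pics/a.png",a);cv2.imwrite("pics/b.png",b)
E
```

```text
(no output)
```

View pics/a.png

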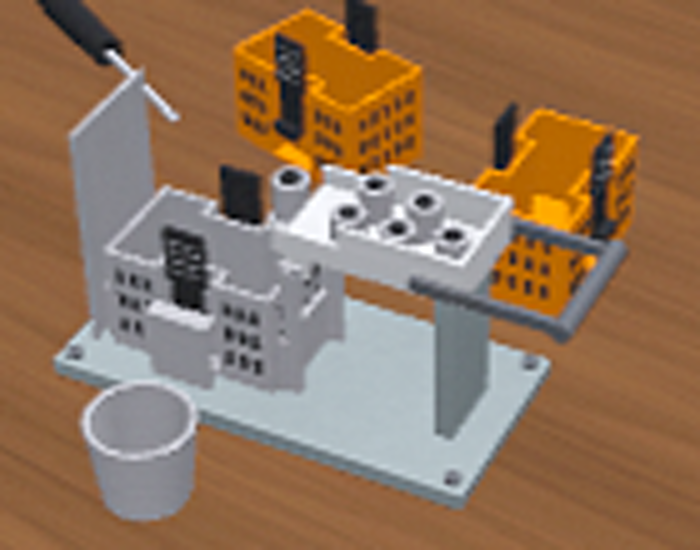

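View pics/b.png

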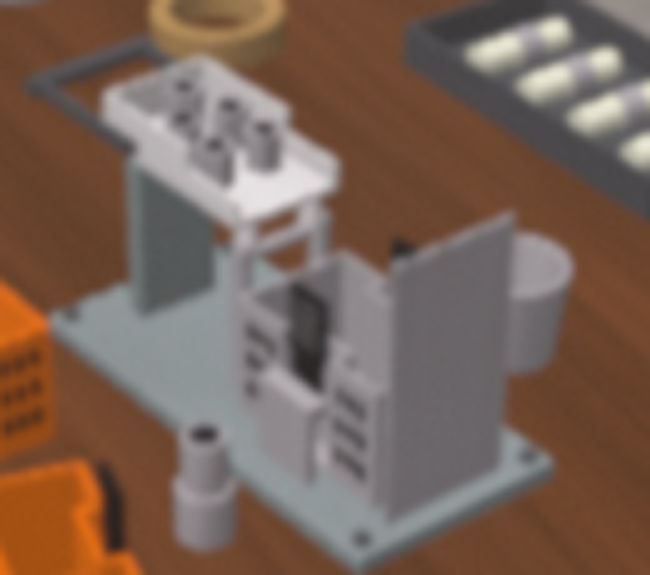

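Close crop: the grey basket is in the dock with black paddles at crop (240,190) and (185,270). Five nuts stand on the tray, and the bar's outer corners are at crop (625,245) and (565,335). The socket stands right beside the plate on the robot's side, and the tin is on the far side. Now I'll fit the stand pose.

```bash
cat > fit.py <<'E'
from h import *
from scipy.optimize import least_squares
sc=snapshot("scene");sd=snapshot("side")
A=lambda u,v:(195+u/5,155+v/5);B=lambda u,v:(245+u/5,175+v/5)
# tri of backstop/bar for a start
m,e1=tri(sc,A(595,290),sd,B(85,65));b,e2=tri(sc,A(108,103),sd,B(453,240));print("bar",m,e1,"backstop top",b,e2)
obs=[(sc,A(55,360),(-1,-.065,.012)) ,(sc,A(462,496),(1,-.065,.012)),(sc,A(550,362),(1,.065,.012)),
(sd,B(50,322),(1,.065,.012)),(sd,B(362,560),(-1,.065,.012)),(sd,B(552,460),(-1,-.065,.012)),
(sc,A(595,290),(.234,0,.130)),(sc,A(108,103),(-.067,0,.162)),(sd,B(453,240),(-.067,0,.162)),
(sc,A(241,169),(0,.032,.112)),(sc,A(186,232),(0,-.032,.112)),
(sc,A(520,195),(.180,.033,.148)),(sd,B(340,165),(.064,-.033,.135))][:11]
def W(p,P):
    x,y,z=P
    if abs(x)==1:x=p[3]+.135*x
    c,s=np.cos(p[2]),np.sin(p[2]);return [p[0]+c*x-s*y,p[1]+s*x+c*y,z]
f=lambda p:np.concatenate([proj(s,W(p,P))[0]-uv for s,uv,P in obs])
d=(m-b)[:2];yaw=np.arctan2(d[1],d[0]);p0=[*(b[:2]+.067*d/np.linalg.norm(d)),yaw,.08]
r=least_squares(f,p0,loss="soft_l1");print("pose",r.x,np.degrees(r.x[2]));print(np.round(r.fun.reshape(-1,2),1))
p=r.x;print("bar",W(p,(.234,0,.128)));np.save("p.npy",p)
E
python3 fit.py
```

```text
bar [0.50718245 0.05781416 0.12674744] 0.0018652450655209365 backstop top [ 0.55745286 -0.24038371  0.16072933] 0.0025487355675181877
pose [ 0.54647752 -0.17331624  1.7343227   0.05213783] 99.36937102098925
[[-1.1 -0.3]
 [-0.5 -0.1]
 [-0.1 -1. ]
 [-1.1 -1.8]
 [-0.7 -0.6]
 [ 0.5 -0.5]
 [-0.6 -0.6]
 [-0.2 -0.1]
 [-0.8 -0.8]
 [-0.1  0.7]
 [-0.   0.1]]
bar [np.float64(0.5083826609241597), np.float64(0.05756204640807222), 0.128]
```

```bash
python3 - <<'E'
from h import *
import bench
print([n for n in dir(bench) if not n.startswith("_")])
try: print(bench.tcp_to_grasp)
except Exception as e: print(e)
s=snapshot("scene")
print("spray",onz(s,[(413,335)],0.0),"socket",onz(snapshot("side"),[(286,283)],0.0),"turq top",onz(s,[(360,213)],.07),"orange",onz(s,[(307,187),(260,165)],.07),"tape",onz(s,[(345,325)],0))
p=np.load("p.npy");print(p)
u=np.array([np.cos(p[2]),np.sin(p[2])])
for t in np.arange(0,1.151,.1):
    a=np.arctan2(30,170)+t;r=.17263;print(round(t,2),np.round(100*np.r_[u*(r*np.cos(a)-.17),r*np.sin(a)-.03],2))
E
```

```text
['IKError', 'close_job', 'get_obs', 'silhouettes', 'snapshot', 'tcp_to_grasp']
0.0188
spray [[6.26018886e-01 4.10063233e-01 1.11022302e-16]] socket [[ 0.44358282 -0.20517292  0.        ]] turq top [[0.3686544  0.13434796 0.07      ]] orange [[ 0.34670311 -0.05967133  0.07      ]
 [ 0.32907437 -0.25559493  0.07      ]] tape [[ 6.91376753e-01  2.64178495e-01 -1.11022302e-16]]
[ 0.54647752 -0.17331624  1.7343227   0.05213783]
0.0 [-0.  0.  0.]
0.1 [ 0.06 -0.38  1.68]
0.2 [ 0.15 -0.92  3.32]
0.3 [ 0.27 -1.62  4.89]
0.4 [ 0.41 -2.48  6.38]
0.5 [ 0.57 -3.47  7.78]
0.6 [ 0.76 -4.6   9.08]
0.7 [ 0.97 -5.85 10.25]
0.8 [ 1.19 -7.21 11.29]
0.9 [ 1.43 -8.67 12.18]
1.0 [  1.68 -10.2   12.93]
1.1 [  1.95 -11.8   13.51]
```

Call:
play_rows(
  rows=[
    [9.4, [3, -4, 1], [0, 0, 0.06]],
    [9.4, [6, -8, 2], [0, 0, 0.12]],
    [9.4, [8, -11, 3], [0, 0, 0.18]],
    [9.4, [10, -14.5, 3], [0, 0, 0.24]],
    [9.4, [12, -17.5, 3], [0, 0, 0.3]],
    [9.4, [14.5, -20.5, 3], [0, 0, 0.36]],
    [9.4, [16, -23, 3], [0, 0, 0.42]],
    [9.4, [18, -26, 3], [0, 0, 0.508]],
  ],
)

```text
time: 1.57
tool_pos: [0.3665, 0.256, 0.2359]
ee_rot: [3.141, 0.001, -2.975]
wrist_force: [-0.1, -0.0, 0.6]
width: 0.0942
```

Call:
play_rows(
  rows=[
    [9.4, [2, -3, 0], [0, 0, 0]],
    [9.4, [4, -6, 0], [0, 0, 0]],
    [9.4, [6.5, -9, 0], [0, 0, 0]],
    [9.4, [8.5, -12, -0.5], [0, 0, 0]],
    [9.4, [10.5, -15, -1], [0, 0, 0]],
    [9.4, [12.5, -18, -1], [0, 0, 0]],
    [9.4, [14.2, -20, -1], [0, 0, 0]],
    [9.4, [14.2, -20, -1], [0, 0, 0]],
  ],
)

```text
time: 2.23
tool_pos: [0.51, 0.0537, 0.2246]
ee_rot: [-3.14, -0.001, -2.984]
wrist_force: [-0.3, 0.5, -0.1]
width: 0.094
```

```bash
python3 - <<'E'
from h import *
print(get_obs()); s=snapshot("wrist")
p=np.load("p.npy");c,S=np.cos(p[2]),np.sin(p[2])
W=lambda x,y,z:[p[0]+c*x-S*y,p[1]+S*x+c*y,z]
im=s["pixels"][...,::-1].copy()
for q in proj(s,[W(.234,-.033,.134),W(.234,.033,.134),W(.18,-.033,.148),W(.18,.033,.148)]):
    cv2.circle(im,tuple(int(v) for v in q),4,(0,0,255),1);print(q)
cv2.imwrite("pics/w1.png",im)
E
```

```text
{'time': 2.2333, 'joint_positions': array([-4.54625923e-03,  1.55024212e-03,  1.42225899e+00, -1.78817950e-03,
        1.71809685e+00, -1.73317388e+00]), 'qvel': array([ 0.06235164, -0.04032974,  0.03433441,  0.04989407,  0.04243324,
        0.05023918]), 'joint_torque': array([-9.23416167e-01, -3.06104064e+01, -3.08105421e+01, -2.30506514e-01,
       -2.03888590e-02, -2.68950043e-01]), 'tool_pos': array([0.50999424, 0.05366179, 0.22455079]), 'ee_rot': array([-3.13989766e+00, -5.95048042e-04, -2.98402404e+00]), 'wrist_force': array([-0.32059   ,  0.53017138, -0.13851362]), 'wrist_torque': array([ 0.05568657, -0.00471347,  0.07301594]), 'width': 0.09396849807138634}
[282.65273204 249.01122999]
[282.33013042 172.63052286]
[217.44054777 255.1014502 ]
[213.25175978 175.30163467]
```

View pics/w1.png

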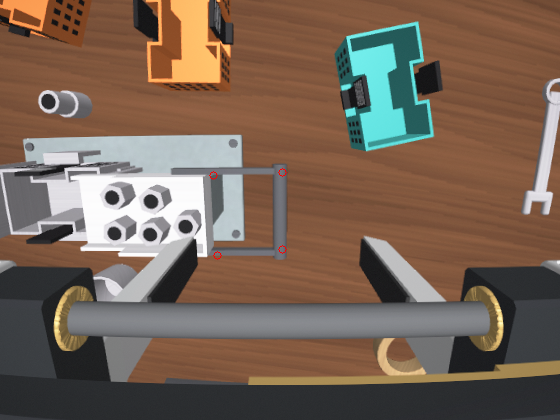

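Call:
play_rows(
  rows=[
    [6, [0, -0.2, -1], [0, 0, 0]],
    [6, [0, -0.2, -2], [0, 0, 0]],
    [5, [0, -0.2, -4], [0, 0, 0]],
    [5, [0, -0.2, -6], [0, 0, 0]],
    [5, [0, -0.2, -8], [0, 0, 0]],
    [5, [0, -0.2, -10], [0, 0, 0]],
    [5, [0, -0.2, -11.4], [0, 0, 0]],
    [5, [0, -0.2, -11.6], [0, 0, 0]],
  ],
)

```text
time: 2.95
tool_pos: [0.5043, 0.057, 0.1051]
ee_rot: [3.14, -0.008, -2.976]
wrist_force: [-0.7, -0.0, -0.4]
width: 0.0503
```

Call:
play_rows(
  rows=[
    [4, [0, 0, 0], [0, 0, 0]],
    [3, [0, 0, 0], [0, 0, 0]],
    [2, [0, 0, 0], [0, 0, 0]],
    [1, [0, 0, 0], [0, 0, 0]],
    [0, [0, 0, 0], [0, 0, 0]],
    [0, [0, 0, 0], [0, 0, 0]],
    [0, [0, 0, 0], [0, 0, 0]],
    [0, [0, 0, 0], [0, 0, 0]],
  ],
)

```text
time: 3.62
tool_pos: [0.5086, 0.0543, 0.1103]
ee_rot: [-3.139, 0.001, -2.979]
wrist_force: [0.7, -4.6, 3.0]
width: 0.011
```

Call:
play_rows(
  rows=[
    [0, [0.03, -0.2, 0.85], [0, 0, 0]],
    [0, [0.06, -0.4, 1.7], [0, 0, 0]],
    [0, [0.1, -0.65, 2.5], [0, 0, 0]],
    [0, [0.15, -0.95, 3.3], [0, 0, 0]],
    [0, [0.2, -1.25, 4.1], [0, 0, 0]],
    [0, [0.27, -1.6, 4.9], [0, 0, 0]],
    [0, [0.35, -2.05, 5.65], [0, 0, 0]],
    [0, [0.4, -2.5, 6.4], [0, 0, 0]],
  ],
)

```text
time: 4.28
tool_pos: [0.5122, 0.031, 0.1737]
ee_rot: [3.14, 0.001, -2.978]
wrist_force: [5.2, -1.5, -5.0]
width: 0.0112
```

Call:
play_rows(
  rows=[
    [0, [0.08, -0.5, 0.7], [0, 0, 0]],
    [0, [0.16, -1.0, 1.4], [0, 0, 0]],
    [0, [0.25, -1.55, 2.05], [0, 0, 0]],
    [0, [0.35, -2.1, 2.7], [0, 0, 0]],
    [0, [0.45, -2.75, 3.3], [0, 0, 0]],
    [0, [0.56, -3.35, 3.85], [0, 0, 0]],
    [0, [0.67, -4.05, 4.4], [0, 0, 0]],
    [0, [0.78, -4.7, 4.9], [0, 0, 0]],
  ],
)

```text
time: 4.95
tool_pos: [0.5197, -0.0148, 0.2252]
ee_rot: [3.138, 0.002, -2.976]
wrist_force: [2.1, 5.4, 3.6]
width: 0.0115
```

Call:
play_rows(
  rows=[
    [0, [0.12, -0.7, 0.45], [0, 0, 0]],
    [0, [0.24, -1.45, 0.9], [0, 0, 0]],
    [0, [0.36, -2.2, 1.27], [0, 0, 0]],
    [0, [0.5, -3.0, 1.65], [0, 0, 0]],
    [0, [0.62, -3.8, 1.95], [0, 0, 0]],
    [0, [0.72, -4.3, 2.1], [0, 0, 0]],
    [0, [0.72, -4.3, 2.1], [0, 0, 0]],
    [0, [0.72, -4.3, 2.1], [0, 0, 0]],
  ],
)

```text
time: 5.62
tool_pos: [0.5269, -0.0591, 0.2475]
ee_rot: [3.141, 0.003, -2.978]
wrist_force: [0.1, 4.5, 7.8]
width: 0.0113
```

```bash
python3 - <<'E'
from h import *
o=get_obs();print(o["time"],o["tool_pos"],o["wrist_force"],o["width"])
a=snapshot("scene")["pixels"][140:260,190:330];b=snapshot("side")["pixels"][165:285,240:380]
cv2.imwrite("pics/t1.png",cv2.resize(np.hstack([a,b]),(800,343),interpolation=cv2.INTER_CUBIC)[...,::-1])
E
```

```text
5.6167 [ 0.52686381 -0.05905538  0.247512  ] [0.0661635  4.54956491 7.77476948] 0.011310914771579209
```

View pics/t1.png

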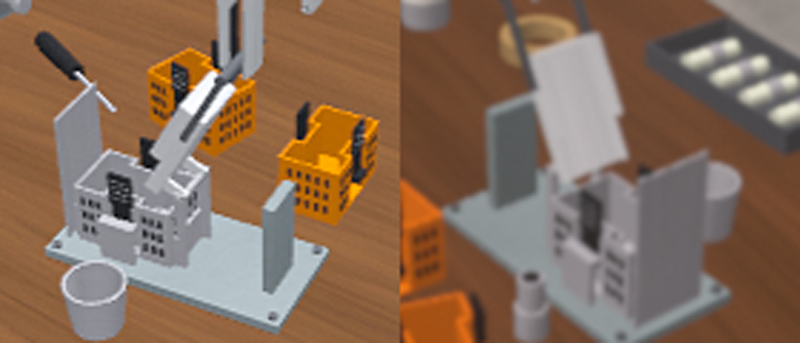

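The tray is fully tipped, at about 1.1 rad. I see no nuts on the tray or the plate. I'll hold briefly, then lower along the same arc.

Call:
play_rows(
  rows=[
    [0, [0, 0, 0], [0, 0, 0]],
    [0, [0, 0, 0], [0, 0, 0]],
    [0, [0, 0, 0], [0, 0, 0]],
    [0, [-0.1, 0.5, -0.15], [0, 0, 0]],
    [0, [-0.22, 1.3, -0.45], [0, 0, 0]],
    [0, [-0.36, 2.1, -0.83], [0, 0, 0]],
    [0, [-0.48, 2.85, -1.2], [0, 0, 0]],
    [0, [-0.72, 4.3, -2.1], [0, 0, 0]],
  ],
)

```text
time: 6.38
tool_pos: [0.5202, -0.0178, 0.2257]
ee_rot: [-3.138, 0.003, -2.98]
wrist_force: [1.9, -0.4, 0.3]
width: 0.0112
```

Call:
play_rows(
  rows=[
    [0, [-0.11, 0.65, -0.5], [0, 0, 0]],
    [0, [-0.22, 1.35, -1.05], [0, 0, 0]],
    [0, [-0.33, 1.95, -1.6], [0, 0, 0]],
    [0, [-0.43, 2.6, -2.2], [0, 0, 0]],
    [0, [-0.53, 3.15, -2.85], [0, 0, 0]],
    [0, [-0.62, 3.7, -3.5], [0, 0, 0]],
    [0, [-0.7, 4.2, -4.2], [0, 0, 0]],
    [0, [-0.78, 4.7, -4.9], [0, 0, 0]],
  ],
)

```text
time: 7.05
tool_pos: [0.5122, 0.0308, 0.1724]
ee_rot: [-3.141, 0.0, -2.979]
wrist_force: [5.0, 1.3, 0.8]
width: 0.0108
```

Call:
play_rows(
  rows=[
    [0, [-0.05, 0.45, -0.75], [0, 0, 0]],
    [0, [-0.13, 0.9, -1.5], [0, 0, 0]],
    [0, [-0.2, 1.25, -2.3], [0, 0, 0]],
    [0, [-0.25, 1.55, -3.1], [0, 0, 0]],
    [0, [-0.3, 1.85, -3.9], [0, 0, 0]],
    [0, [-0.34, 2.1, -4.7], [0, 0, 0]],
    [0, [-0.37, 2.3, -5.55], [0, 0, 0]],
    [0, [-0.4, 2.45, -6.4], [0, 0, 0]],
  ],
)

```text
time: 7.72
tool_pos: [0.5082, 0.0543, 0.1103]
ee_rot: [-3.139, 0.001, -2.979]
wrist_force: [-6.4, -5.6, 38.5]
width: 0.0112
```

Call:
play_rows(
  rows=[
    [0.8, [0, 0, 0.1], [0, 0, 0]],
    [2, [0, 0, 0.1], [0, 0, 0]],
    [3, [0, 0, 0.1], [0, 0, 0]],
    [4, [0, 0, 0.1], [0, 0, 0]],
    [5, [0, 0, 0.1], [0, 0, 0]],
    [5, [0, 0, 2], [0, 0, 0]],
    [5, [0, 0, 5], [0, 0, 0]],
    [5, [0, 0, 8], [0, 0, 0]],
  ],
)

```text
time: 8.38
tool_pos: [0.5062, 0.0554, 0.1886]
ee_rot: [3.14, -0.005, -2.978]
wrist_force: [0.7, 0.4, -0.1]
width: 0.0493
```

Call:
play_rows(
  rows=[
    [5, [0, 0, 3], [0, 0, -0.1]],
    [5, [0, 0, 6], [0, 0, -0.2]],
    [5, [0, 0, 8], [0, 0, -0.3]],
    [5, [0, 0, 10], [0, 0, -0.4]],
    [7, [0, 0, 11], [0, 0, -0.5]],
    [9.4, [0, 0, 11], [0, 0, -0.6]],
    [9.4, [0, 0, 11], [0, 0, -0.7]],
    [9.4, [0, 0, 11], [0, 0, -0.8]],
  ],
)

```text
time: 9.05
tool_pos: [0.5075, 0.0554, 0.2995]
ee_rot: [-3.141, -0.001, 2.5]
wrist_force: [0.2, 0.5, -0.3]
width: 0.0731
```

```bash
python3 - <<'E'
from h import *
o=get_obs();print(o["time"],o["tool_pos"],o["ee_rot"],o["joint_positions"],o["width"])
a=snapshot("scene")["pixels"][140:260,190:330];b=snapshot("side")["pixels"][165:285,240:380]
cv2.imwrite("pics/t2.png",cv2.resize(np.hstack([a,b]),(800,343),interpolation=cv2.INTER_CUBIC)[...,::-1])
E
```

```text
9.05 [0.50749523 0.05539019 0.2994567 ] [-3.14138975e+00 -1.09107129e-03  2.50013749e+00] [-2.72116382e-03  3.55952569e-04  1.27636703e+00  5.09595847e-04
  1.86586657e+00 -9.31914488e-01] 0.07306722633652545
```

View pics/t2.png

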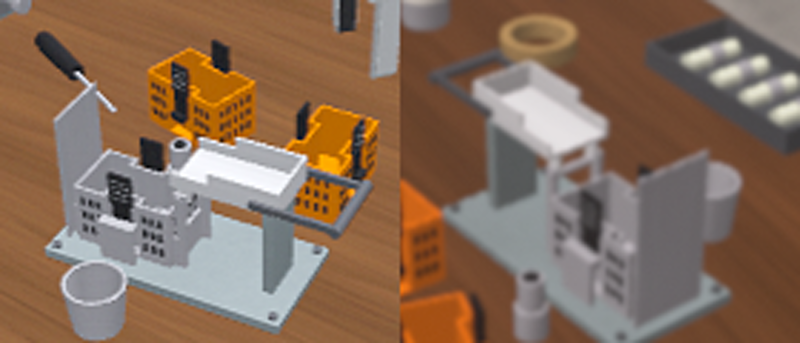

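Tray is empty and level. The cylinder at (180,148) is the bystander socket. Moving above the basket.

Call:
play_rows(
  rows=[
    [9.4, [0.5, -3, 0], [0, 0, -0.1]],
    [9.4, [1.2, -6.5, 0], [0, 0, -0.2]],
    [9.4, [1.8, -10, 0], [0, 0, -0.3]],
    [9.4, [2.4, -13.5, 0], [0, 0, -0.4]],
    [9.4, [3, -17, 0], [0, 0, -0.5]],
    [9.4, [3.5, -20, 0], [0, 0, -0.6]],
    [9.4, [3.85, -22.3, 0], [0, 0, -0.7]],
    [9.4, [3.85, -22.9, 0], [0, 0, -0.766]],
  ],
)

```text
time: 9.82
tool_pos: [0.5462, -0.1774, 0.2979]
ee_rot: [-3.139, -0.0, 1.733]
wrist_force: [-0.4, 0.0, -0.7]
width: 0.0939
```

Call:
play_rows(
  rows=[
    [9.4, [0, 0, -2], [0, 0, 0]],
    [9.4, [0, 0, -4], [0, 0, 0]],
    [9.4, [0, 0, -6], [0, 0, 0]],
    [9.4, [0, 0, -8], [0, 0, 0]],
    [9.4, [0, 0, -10], [0, 0, 0]],
    [9.4, [0, 0, -11], [0, 0, 0]],
    [9.4, [0, 0, -11], [0, 0, 0]],
    [9.4, [0, 0, -11], [0, 0, 0]],
  ],
)

```text
time: 10.48
tool_pos: [0.5462, -0.1737, 0.1893]
ee_rot: [-3.141, -0.001, 1.74]
wrist_force: [-0.2, 0.1, 0.9]
width: 0.094
```

```bash
python3 - <<'E'
from h import *
o=get_obs();print(o["time"],o["tool_pos"],o["ee_rot"]); s=snapshot("wrist")
p=np.load("p.npy");c,S=np.cos(p[2]),np.sin(p[2])
W=lambda x,y,z:[p[0]+c*x-S*y,p[1]+S*x+c*y,z]
im=s["pixels"][...,::-1].copy()
print([(round(d["confidence"],2),np.round(d["point"]).tolist()) for d in silhouettes("wrist","catch_a_pad")])
print([(round(d["confidence"],2),np.round(d["point"]).tolist()) for d in silhouettes("wrist","nut0")])
for q in proj(s,[W(x,y*.035,.112) for x in(-.013,.013) for y in(-1,1)]+[W(x,y,.082) for x in(-.055,.055) for y in(-.035,.035)]):
    cv2.circle(im,tuple(int(v) for v in q),4,(0,0,255),1);print(q)
cv2.imwrite("pics/w2.png",im)
E
```

```text
10.4833 [ 0.54618416 -0.17366443  0.18927789] [-3.14066253e+00 -7.66280401e-04  1.73998057e+00]
[(0.8, [252.0, 95.0]), (0.7, [215.0, 240.0]), (0.57, [86.0, 88.0])]
[(0.77, [184.0, 270.0]), (0.7, [203.0, 284.0]), (0.65, [162.0, 283.0]), (0.64, [178.0, 292.0]), (0.58, [220.0, 269.0])]
[320.67913122 234.07619357]
[234.58632613 233.68231489]
[321.80080255 202.75942995]
[233.73560733 202.35634829]
[315.07749972 267.65550412]
[239.96807804 267.31227932]
[318.92050867 147.59654544]
[237.17133563 147.22196526]
```

View pics/w2.png

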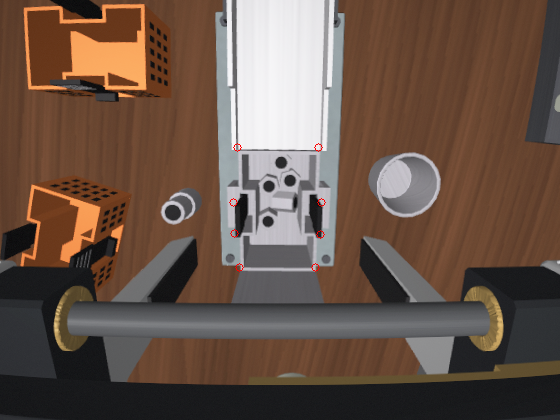

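All five nuts are in the basket, at about (281,162), (290,180), (269,186), (285,202) and (268,221). The projected paddles line up with the picture. Descending.

Call:
play_rows(
  rows=[
    [9.4, [0, 0, -1.5], [0, 0, 0]],
    [9.4, [0, 0, -3], [0, 0, 0]],
    [9.4, [0, 0, -4.5], [0, 0, 0]],
    [9.4, [0, 0, -6], [0, 0, 0]],
    [9.4, [0, 0, -7.5], [0, 0, 0]],
    [9.4, [0, 0, -9], [0, 0, 0]],
    [9.4, [0, 0, -10.2], [0, 0, 0]],
    [9.4, [0, 0, -10.8], [0, 0, 0]],
  ],
)

```text
time: 11.3
tool_pos: [0.5462, -0.1738, 0.0807]
ee_rot: [-3.141, -0.0, 1.739]
wrist_force: [-0.2, 0.1, -0.3]
width: 0.0938
```

Call:
play_rows(
  rows=[
    [8, [0, 0, 0], [0, 0, 0]],
    [7, [0, 0, 0], [0, 0, 0]],
    [6, [0, 0, 0], [0, 0, 0]],
    [5, [0, 0, 0], [0, 0, 0]],
    [4.5, [0, 0, 0], [0, 0, 0]],
    [4, [0, 0, 0], [0, 0, 0]],
    [4, [0, 0, 0], [0, 0, 0]],
    [4, [0, 0, 0], [0, 0, 0]],
  ],
)

```text
time: 11.97
tool_pos: [0.5463, -0.1744, 0.0832]
ee_rot: [3.141, 0.001, 1.739]
wrist_force: [-4.1, -0.0, 6.6]
width: 0.0537
```

Call:
play_rows(
  rows=[
    [4, [0, 0, 0.2], [0, 0, 0]],
    [4, [0, 0, 0.5], [0, 0, 0]],
    [4, [0, 0, 0.8], [0, 0, 0]],
    [4, [0, 0, 1.2], [0, 0, 0]],
    [4, [0, 0, 1.6], [0, 0, 0]],
    [4, [0, 0, 2], [0, 0, 0]],
    [4, [0, 0, 2], [0, 0, 0]],
    [4, [0, 0, 2], [0, 0, 0]],
  ],
)

```text
time: 12.63
tool_pos: [0.5467, -0.174, 0.102]
ee_rot: [3.141, 0.001, 1.739]
wrist_force: [0.0, -0.4, -5.9]
width: 0.0546
```

The wrist carries about 5.9 N, which fits basket plus nuts, so it is free. Lifting straight up.

Call:
play_rows(
  rows=[
    [4, [0, 0, 0.8], [0, 0, 0]],
    [4, [0, 0, 1.8], [0, 0, 0]],
    [4, [0, 0, 2.8], [0, 0, 0]],
    [4, [0, 0, 3.8], [0, 0, 0]],
    [4, [0, 0, 4.8], [0, 0, 0]],
    [4, [0, 0, 5.8], [0, 0, 0]],
    [4, [0, 0, 6.6], [0, 0, 0]],
    [4, [0, 0, 7], [0, 0, 0]],
  ],
)

```text
time: 13.3
tool_pos: [0.5472, -0.1742, 0.1738]
ee_rot: [3.139, 0.002, 1.739]
wrist_force: [0.1, 0.4, -5.9]
width: 0.0538
```

Call:
play_rows(
  rows=[
    [4, [0, 0, 0.8], [0, 0, 0]],
    [4, [0, 0, 1.8], [0, 0, 0]],
    [4, [0, 0, 2.8], [0, 0, 0]],
    [4, [0, 0, 3.8], [0, 0, 0]],
    [4, [0, 0, 4.8], [0, 0, 0]],
    [4, [0, 0, 5.5], [0, 0, 0]],
    [4, [0, 0, 5.9], [0, 0, 0]],
    [4, [0, 0, 6], [0, 0, 0]],
  ],
)

```text
time: 13.97
tool_pos: [0.5469, -0.1741, 0.2329]
ee_rot: [3.14, 0.001, 1.739]
wrist_force: [0.3, -0.5, -4.8]
width: 0.0539
```

Call:
play_rows(
  rows=[
    [4, [0, 0, 0], [0, 0, 0]],
    [4, [0, 0, 0], [0, 0, 0]],
    [4, [0, 0, 0], [0, 0, 0]],
    [4, [0, 0, 0], [0, 0, 0]],
    [4, [0, 0, 0], [0, 0, 0]],
    [4, [0, 0, 0], [0, 0, 0]],
  ],
)

```text
time: 14.47
tool_pos: [0.5463, -0.1738, 0.2312]
ee_rot: [-3.141, -0.0, 1.739]
wrist_force: [0.8, -0.8, -6.2]
width: 0.054
```

```bash
python3 - <<'E'
from h import *
o=get_obs();print(o["time"],o["tool_pos"],o["ee_rot"],o["wrist_force"],o["width"])
a=snapshot("scene")["pixels"][110:260,180:355];b=snapshot("side")["pixels"][135:285,220:395]
cv2.imwrite("pics/t3.png",cv2.resize(np.hstack([a,b]),(800,343),interpolation=cv2.INTER_CUBIC)[...,::-1])
snapshot("wrist");print([(round(d["confidence"],2),np.round(d["point"]).tolist()) for d in silhouettes("wrist","nut0")])
E
```

```text
14.4667 [ 0.54631081 -0.17381043  0.23115879] [-3.14119827e+00 -3.10185613e-04  1.73879792e+00] [ 0.81182296 -0.82932049 -6.19151405] 0.053958958553475156
[(0.81, [254.0, 263.0]), (0.79, [208.0, 265.0]), (0.74, [197.0, 296.0]), (0.65, [229.0, 288.0])]
```

View pics/t3.png

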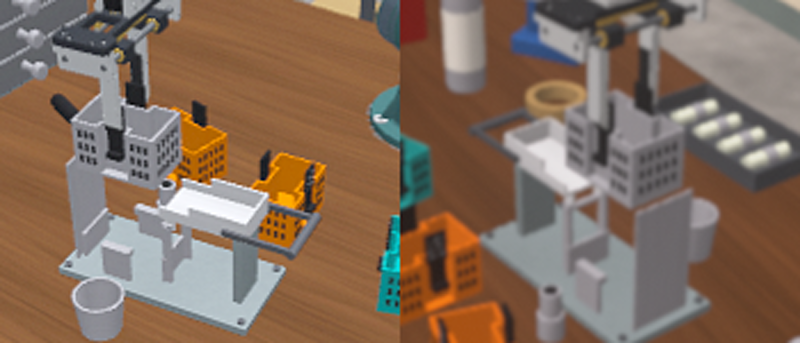

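The basket hangs level above the dock. The network reports only four nuts, so I'll look from the wrist.

```bash
python3 - <<'E'
from h import *
s=snapshot("wrist");cv2.imwrite("pics/w3.png",cv2.resize(s["pixels"][100:310,190:380],(760,600),interpolation=cv2.INTER_CUBIC)[...,::-1]);o=get_obs();print(o["tool_pos"],o["qvel"],o["width"])
E
```

```text
[ 0.54641193 -0.173861    0.23150784] [ 1.16429504e-04 -1.57476355e-03 -5.34969354e-05  8.57619607e-04
  2.00476903e-03 -6.70200903e-04] 0.053735196563397855
```

View pics/w3.png

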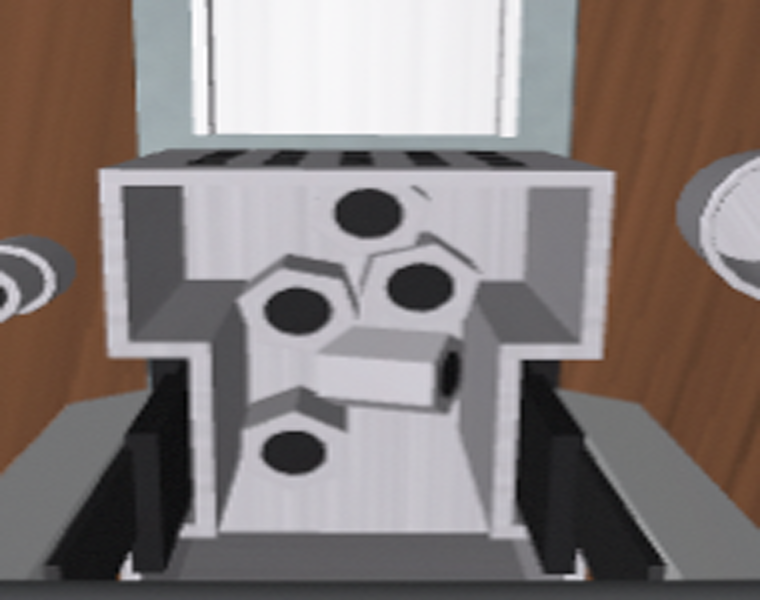

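The crop shows all five nuts in the basket, at (368,213), (418,285), (297,310), (390,370) and (293,452). The arm is still, so I'm handing in.

```bash
python3 -c "
from bench import *
print(close_job())"
```

```text
the job is handed in; nothing more can be done
None
```

I tipped the tray to about 1.1 rad, and all five nuts slid into the grey basket. I then lowered the tray level, released the bar, pinched both catches and lifted the basket straight up. I handed the job in at about 14.5 s, with no verdict reported.

**Last checks:**
- **Nuts:** the wrist picture shows all five in the basket. The network's last look reported only four, which the picture contradicts. The tray is empty.
- **Basket:** it is level and still, pinched at 54 mm opening, with its underside about 15 cm above the base plate. The wrist carries about 6 N, slightly more than the 5.2 N expected for basket and nuts.
- **Pinch width:** the opening reads 54 mm against the 56 mm stated for the pinched paddles. The 12 mm bar also read about 1 mm low.
- **Bystanders:** tin, socket, tape and the orange baskets look unmoved in the last crops. I did not compare the rest before and after.

The highest wrist force I saw was about 38 N, when the tray came down onto its rest. Readings came only at the end of each move, so I can't rule out a higher peak in between.

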